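Show a jar's label to the scanner

TASK

Lift the lid of the steel case by its handle and open it all the way, so that it stays leaning back on its stop. Then take out the jar, stand it gently and fully on the scanner's round plate with the middle of its label turned squarely to the scanner block, and let go. Keep the jar upright all the while, leave the lid open and leave the soap bars where they are.

Things in the scene. Friction and masses are not known exactly. Their poses are not given: they have to be found in the camera images.
- case: Steel case, outside 170 (x) x 260 (y) x 95 mm high, walls and floor 5 mm, fixed to the table; origin at the centre of its underside. Its x axis points from the handle side (near the robot) to the hinge side, y along the hinge, z up. It can stand left or right of the middle, turned by up to 0.2 rad. Inside stand the jar (in the +y half) and one soap bar (in the -y half)
- lid (a joint): Opening angle of the case's lid: 0 closed, 2.0 rad fully open on its stop, leaning 25 degrees backwards past upright. It does not stay by itself below upright: it falls shut below about 1.55 rad and falls on to the stop by itself beyond about 1.65. Lid 0.4 kg, 6 mm thick, its underside on the case's rim. Open, lid and handle reach 305 mm above the table and 100 mm beyond the hinge
- lid_bar (a point): Middle of the lid's handle: a straight round bar 10 mm thick, parallel to the hinge, 110 mm free length, held by two arms 120 mm apart, 60 mm ahead of the lid's front edge and level with the lid (98 mm above the table when closed). Clear space under and above it, and 55 mm between the bar and the case. Can be pinched from above across the bar, which then turns in the grip as the lid swings. Axes are the lid's: y along the bar
- lid_hinge (a point): Middle of the lid's hinge line, at the far (+x) rim of the case, 95.5 mm above the table; the bar is 230 mm from it. Axes are the lid's: y is the hinge line; with the lid closed they are those of the case. Opening carries the bar up and over towards the case's +x
- jar_mid (a point): Centre (half-way up) of the jar: amber glass, black screw lid, straight cylinder 60 mm across and 80 mm high, 0.2 to 0.4 kg. The jar's z axis is up, its x axis points out through the middle of the label. It starts upright on the case's floor, its label turned any way within the half facing away from the hinge side; at least 65 mm from its axis to any wall or to the soap bar
- jar_label (a point): Middle of the jar's paper label, on its side: 30 mm from the axis along the jar's x, 30 mm above its underside. The label has dark bars; a white paper strip 14 mm wide runs from the middle of the black lid over its edge to the label, and shows from above which way the label faces
- scan_plate (a point): Centre of the top face of the scanner's round steel plate, 100 mm across, 16 mm above the table, on a grey base 220 x 130 mm that is fixed to the table. x points horizontally from the plate to the middle of the scanner block, z up. Turned by up to 0.5 rad from the robot's x, left or right of the middle
- scan_window (a point): Middle of the dark window in the front of the white scanner block (45 x 110 mm, top 90 mm above the table), 104 mm from the plate's centre along scan_plate's x, looking back at the plate
- jar: The whole jar; origin at the centre of its underside, axes as jar_mid
- soap_case: Round green soap bar, 64 mm across, 26 mm high, lying in the case beside the jar, bystander; origin at its underside
- soap_near: The same kind of soap bar, lying on the table in the middle, near the robot, bystander
- soap_far: The same kind of soap bar, lying on the table between case and scanner, further out, bystander

How it is judged:
By the outcome, as a careful person would: the job done as asked, in the order asked, and still so for the second after the job is handed in, with the robot touching nothing.
It also fails if it takes over 64 s, if anything falls off the work surface, if the arm or the gripper's body presses on something with over 40 N, if the wrist force passes 120 N, or if a joint passes its speed limit or range.

ROBOT

A 6-joint arm with a two-finger parallel gripper is mounted at the origin on the work surface. World frame = base frame: x ahead of the robot, y to its left, z up, the work surface at z = 0. Lengths are in m, angles in degrees, forces in N, time in s.
With the tool pointing down it reaches from about 0.25 to 0.725 m from the base axis. Payload 4 kg.
Tool frame: the origin (TCP) lies at the very end of the fingers, on their centre line; the grasp point (between the pads) lies 19 mm behind it (arm.tcp_to_grasp is the z of the grasp point in the tool frame, in m); z points along the fingers, y is the line along which they close (so a half turn about z gives the same grasp; the last joint's range is limited). The gripper opens to 85 mm and grips with 20 to 120 N. Pads are 22 mm wide; open, the fingers measure 114 mm over their backs; the gripper's body (76 mm by 85 mm) begins 54 mm behind the grasp point. The pads swing forward as they close: fully open they stand 13 mm farther back than shut.
Start: joints at [67.38, 13.785, 0.286, 76.501, 0, 90], TCP at [0.192, 0.462, 0.231] pointing down, gripper open.
Joint ranges: [-155.79, 155.79], [-60.16, 107.12], [-62.33, 73.08], [-114, 123.19], [-81.49, 82.49], [-180, 180]. Speed limits (degrees/s): [159.86, 159.86, 180, 180, 180, 180].

INTERFACE

Orientations are given as [roll, pitch, yaw] about the fixed x, y, z axes, in that order (R = Rz(yaw) Ry(pitch) Rx(roll)).
In Python, from cell import arm gives the robot as it stands.
- The arm moves only by the shell command python3 -m jog 'ROWS' [OPENING] [FORCE]. ROWS is JSON, one flat list of numbers, 6 for each row, row after row: the shift along the tool's x, y, z each as a share of 250 mm, from -1 to 1, then the turn, a rotation vector about the tool's x, y, z each as a share of pi rad, from -1 to 1. In form: [x, y, z, ax, ay, az, x, y, z, ax, ay, az, ...]. A call has 1 to 12 rows; each row shifts and turns the commanded pose from where the row before left it, along the tool's axes as they then stand; what a row does not reach is not made up. A row lasts 1/8 s, in which the tool goes at most 62.5 mm and 10.7 degrees, less where a joint would pass 70% of its speed; a pose out of reach is approached as far as the arm can. A call with a number of a shift or a turn outside -1 to 1 is refused whole. A call with a gripper value outside its range is refused whole. OPENING is the gripper command: -1 is fully open, 1 is shut, values between are in proportion, set as the call begins (- or left out, the last holds). The fingers move at their own pace and stop on an object; FORCE is the grip in N (left out, the last holds). Time passes only in rows, so rows that do not move let the fingers close. It gives the time, the measured TCP pose, the force, the opening and the grip force at its end, in the units of the state.
- arm.get_state(): the state, without advancing time (a new reading comes with each control period).
- arm.capture(name): name is "side" or "top"; returns the picture (420x560x3 uint8, blue, green, red); there is no depth.
- arm.camera_params(name): a dict with "K" (3x3 intrinsics, pixels), "distortion" ([k1, k2, p1, p2, k3] as OpenCV has them; the pictures are not rectified), "origin" and "rotation" of the camera in the world. Camera axes: x right, y up, looking along -z (the intrinsics and any distortion apply to the point x, -y, -z); pixel columns grow to the right and rows downward; lengths in m; the calibration is good to about 2 mm. A picture is of the moment at which its call begins. camera_params takes no time and is no camera call.
- arm.hand_in(): hands the job in; it is judged then, once.
The state is a dict: "time": time; "joints": joint angles; "joint_vel": joint speeds; "effort": joint torques, N m; "eef_pos": TCP position; "eef_rot": TCP orientation; "contact_force": force on the tool from outside, world axes, zero at the start; "wrist_torque": the same for the moment, N m; "grip_width": opening from 0.0 (shut) to 1.0 (fully open); "gripper_force": force on a finger pad.
Only numpy, scipy, OpenCV 4.12 (cv2) and the standard library are available. Lean on these libraries where they do the work, as an engineer would, in place of code of your own. Each camera call takes 0.05 s, during which the arm holds its last target. There are 200 camera calls.

## Working session

There is one attempt and no reset: what is moved stays moved. The work goes in short steps, Python scripts to look and compute and a shell command to move; the robot and the scene stay as the last step left them, time stands still between calls to the robot, and variables do not carry over. Pictures are saved under pics/ and viewed, at most 10 in all, crops included, and the job is handed in when it is done.

```bash
ls; mkdir -p pics
python3 - <<'E'
from cell import arm
import cv2,numpy as np
for n in("top","side"):
    cv2.imwrite(f"pics/{n}0.png",arm.capture(n)); p=arm.camera_params(n); print(n,{k:np.round(v,4).tolist() for k,v in p.items()})
print(arm.get_state(),arm.tcp_to_grasp)
E
```

```text
pics
top {'K': [[403.9915, 0.0, 286.57], [0.0, 403.9915, 206.3335], [0.0, 0.0, 1.0]], 'distortion': [-0.0725, 0.0, 0.0, 0.0, 0.0], 'origin': [0.4506, -0.0305, 0.8179], 'rotation': [7.3925, 2.2252, -89.3781]}
side {'K': [[406.1198, 0.0, 278.7954], [0.0, 406.1198, 213.6765], [0.0, 0.0, 1.0]], 'distortion': [-0.1234, 0.0, 0.0, 0.0, 0.0], 'origin': [0.3939, 0.7067, 0.6516], 'rotation': [53.7705, -1.0702, -167.8265]}
{'time': 0.1, 'joints': array([6.73791324e+01, 1.38292171e+01, 2.20849121e-01, 7.64998381e+01,
       8.81566663e-04, 9.00007740e+01]), 'joint_vel': array([-0.10113026, -0.08783944,  0.15967569, -0.04299932, -0.07067321,
       -0.00139354]), 'effort': array([-2.89275276e-04, -3.73136222e+01,  2.53010237e+01,  1.08512459e-02,
       -3.11569113e-05, -3.37439815e-06]), 'eef_pos': array([0.19209696, 0.46102212, 0.23048643]), 'eef_rot': array([-1.79891794e+02, -8.80103370e-04,  1.57378357e+02]), 'contact_force': array([-0.2911151 , -0.04956506, -0.32997175]), 'wrist_torque': array([-0.03015328, -0.05052564, -0.04092373]), 'gripper_force': 0.0, 'grip_width': 1.0016307164586207} -0.0187
```

View pics/top0.png

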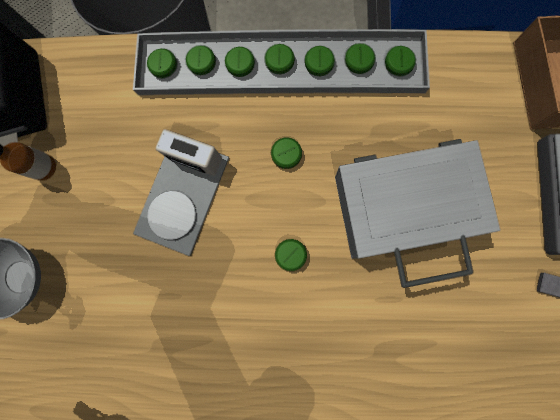

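View pics/side0.png

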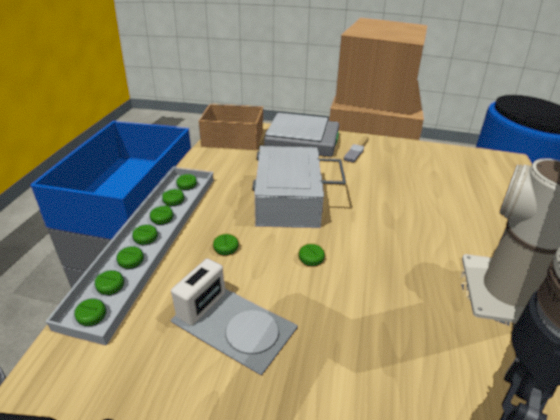

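The top picture shows the scanner plate at about (172,215), the scanner block at (190,150) and soap bars at (286,153) and (291,255). The lid corners are at (340,170), (357,258), (498,231) and (478,142), and the handle bar runs from (404,286) to (471,274).

```bash
cat > h.py <<'E'
import numpy as np,cv2
from cell import arm
from scipy.spatial.transform import Rotation as Ro
def cam(n):
    p=arm.camera_params(n); R=Ro.from_euler('xyz',p['rotation'],degrees=True).as_matrix()
    return np.array(p['K']),np.array(p['distortion']),np.array(p['origin']),R@np.diag([1,-1,-1.])
def w(n,px,z):
    K,d,o,R=cam(n); u=cv2.undistortPoints(np.array(px,float).reshape(-1,1,2),K,d).reshape(-1,2)
    r=np.c_[u,np.ones(len(u))]@R.T; return o+r*((z-o[2])/r[:,2])[:,None]
def px(n,P):
    K,d,o,R=cam(n); c=(np.atleast_2d(P)-o)@R
    return cv2.projectPoints(c,np.zeros(3),np.zeros(3),K,d)[0].reshape(-1,2)
def tool(goal,yaw=None):
    "goal TCP world -> tool-frame shift (mm and rows share)"
    s=arm.get_state(); R=Ro.from_euler('xyz',s['eef_rot'],degrees=True)
    return R.inv().apply(np.array(goal)-s['eef_pos'])/.25
E
python3 - <<'E'
from h import *
np.set_printoptions(precision=4,suppress=True)
print(w('top',[(340,170),(357,258),(498,231),(478,142)],.101))
b=w('top',[(404,286),(471,274)],.098);print(b,np.linalg.norm(b[1]-b[0]),b.mean(0),np.degrees(np.arctan2(*(b[0]-b[1])[[1,0]])))
p=w('top',[(171,215.5)],.016);print(p)
print('base',w('top',[(134,234),(191,255),(229,157)],.01))
print('blocktop',w('top',[(163,131),(222,149),(213,170),(157,152)],.09))
# plate ellipse
im=cv2.imread('pics/top0.png');g=im[180:250,135:210]
c=cv2.resize(im[110:300,120:520],None,fx=2,fy=2,interpolation=cv2.INTER_CUBIC);cv2.imwrite('pics/c0.png',c)
E
```

```text
[[ 0.6101 -0.0975  0.101 ]
 [ 0.4526 -0.1264  0.101 ]
 [ 0.5014 -0.3782  0.101 ]
 [ 0.6641 -0.3507  0.101 ]]
[[ 0.4044 -0.2086  0.098 ]
 [ 0.4256 -0.3276  0.098 ]] 0.12085405865225193 [ 0.415  -0.2681  0.098 ] 100.08334768933865
[[0.5342 0.2366 0.016 ]]
base [[0.4961 0.3148 0.01  ]
 [0.4551 0.1938 0.01  ]
 [0.6573 0.1223 0.01  ]]
blocktop [[0.6882 0.236  0.09  ]
 [0.6523 0.1209 0.09  ]
 [0.6121 0.1364 0.09  ]
 [0.647  0.2453 0.09  ]]
```

View pics/c0.png

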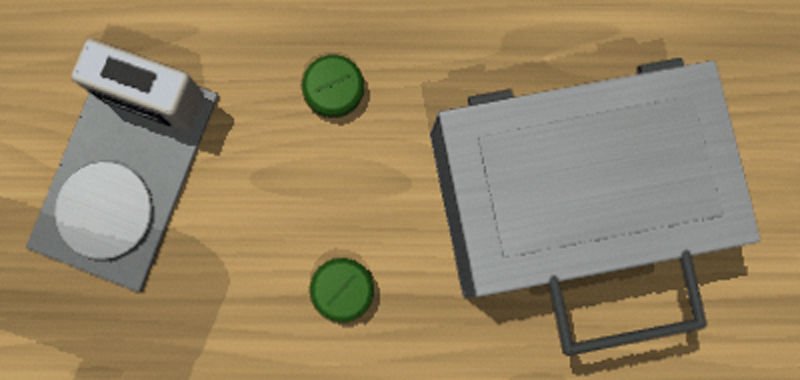

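Run:
```python
from h import *
from scipy.optimize import least_squares
np.set_printoptions(precision=4,suppress=True)
def place(q,L): 
    c,s=np.cos(q[2]),np.sin(q[2]); L=np.array(L,float); return np.c_[q[0]+c*L[:,0]-s*L[:,1],q[1]+s*L[:,0]+c*L[:,1],L[:,2]]
# case: lid top corners + handle corners
L=[(.085,.13,.101),(-.085,.13,.101),(-.085,-.13,.101),(.085,-.13,.101),(-.145,.06,.098),(-.145,-.06,.098)]
U=np.array([(339,166),(355,258.5),(499.5,230.5),(477,140.5),(404.5,285),(470.5,271.5)])
f=least_squares(lambda q:(px('top',place(q,L))-U).ravel(),[.55,-.24,.18]);print('case',f.x[:2],np.degrees(f.x[2]),f.fun.round(1));q=f.x
print('bar',place(q,[(-.145,0,.098)]),'hinge',place(q,[(.085,0,.0955)]))
# scanner: plate centre, block top 4 corners
L=[(0,0,.016),(.149,.055,.09),(.149,-.055,.09),(.104,-.055,.09),(.104,.055,.09)]
U=np.array([(172,215),(162,131),(216,148),(209,168),(156,150)])
for sel in (slice(0,5),):
    f=least_squares(lambda q:(px('top',place(q,L))-U).ravel(),[.53,.24,-.3],loss='soft_l1');print('scan',f.x[:2],np.degrees(f.x[2]),f.fun.round(1))
b=w('top',[(133.5,233),(190.5,255.5),(229.5,157.5)],.01)
print(np.degrees(np.arctan2(*(b[2]-b[1])[[1,0]])),np.degrees(np.arctan2(*(b[0]-b[1])[[1,0]]))-90, np.linalg.norm(b[0]-b[1]),np.linalg.norm(b[2]-b[1]))
g=w('top',[(172,215)],.016);print(g)
```

```text
case [ 0.5599 -0.2381] 11.15532322299864 [-0.9 -0.3  2.4  0.2  0.6  0.3  0.1 -0.8 -1.3  0.1 -1.   0.4]
bar [[ 0.4176 -0.2662  0.098 ]] hinge [[ 0.6433 -0.2217  0.0955]]
scan [0.5339 0.2332] -19.440167542340234 [ 0.7  0.7  1.4 -2.3  0.3 -1.  -1.4  1.2 -1.5  0.3]
-19.988722487641333 -19.94454687507185 0.12900787194450414 0.215110219913024
[[0.5353 0.2346 0.016 ]]
```

```bash
python3 -m jog '[0,0,0,0,0,0.052, 0,0,0,0,0,0.052, 0,0,0,0,0,0.052, 0,0,0,0,0,0.052, 0,0,0,0,0,0.052, 0,0,0,0,0,0.052]' 0 30
python3 - <<'E'
from h import *
print(tool([.4165,-.267,.15]))
E
```

```text
time: 0.85
eef_pos: [0.1922, 0.4612, 0.2308]
eef_rot: [-180.0, 0.1, 100.9]
contact_force: [-0.0, -0.2, -0.0]
grip_width: 0.499
gripper_force: 0.0
[-3.02953964  0.3300388   0.32603865]
```

```bash
python3 -m jog '[-0.23,0.025,0,0,0,0, -0.23,0.025,0,0,0,0, -0.23,0.025,0,0,0,0, -0.23,0.025,0,0,0,0, -0.23,0.025,0,0,0,0, -0.23,0.025,0,0,0,0, -0.23,0.025,0,0,0,0, -0.23,0.025,0,0,0,0, -0.23,0.025,0,0,0,0, -0.23,0.025,0,0,0,0, -0.23,0.025,0,0,0,0, -0.23,0.025,0,0,0,0]'; python3 -m jog '[-0.22,0.025,0.05,0,0,0, -0.05,0.01,0.12,0,0,0, 0,0,0.1,0,0,0, 0,0,0,0,0,0]'
python3 - <<'E'
from h import *
print(tool([.4165,-.267,.079]))
im=arm.capture('top');c=cv2.resize(im[150:350,330:530],None,fx=3,fy=3,interpolation=cv2.INTER_CUBIC);cv2.imwrite('pics/c1.png',c)
E
```

```text
time: 2.35
eef_pos: [0.4001, -0.2026, 0.231]
eef_rot: [-180.0, -0.0, 101.2]
contact_force: [1.9, 0.3, -0.2]
grip_width: 0.499
gripper_force: 0.0
time: 2.85
eef_pos: [0.4199, -0.2643, 0.1613]
eef_rot: [-179.7, -0.2, 101.2]
contact_force: [0.3, 0.3, -0.6]
grip_width: 0.499
gripper_force: 0.0
[-0.00934    -0.01399723  0.32930395]
```

View pics/c1.png

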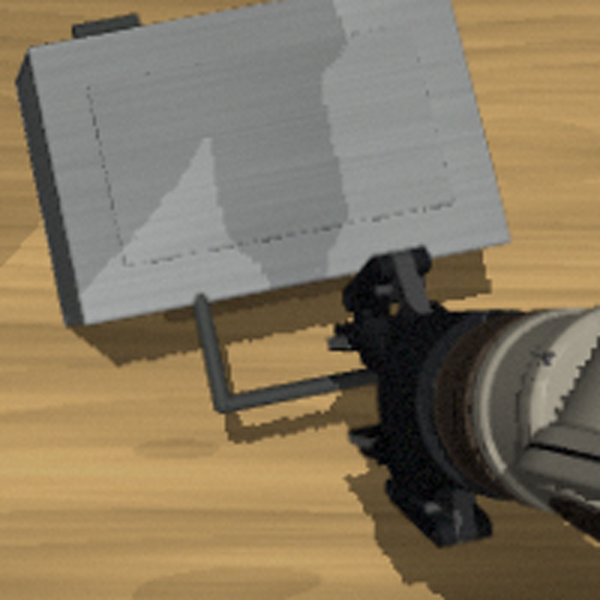

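The fingers (crop (345,335) and (365,440)) straddle the bar, which passes at about (370,378). I'll go down and close.

```bash
python3 -m jog '[0,-0.007,0.08,0,0,0, 0,-0.007,0.08,0,0,0, 0,0,0.08,0,0,0, 0,0,0.08,0,0,0, 0,0,0,0,0,0]';python3 -m jog '[0,0,0,0,0,0, 0,0,0,0,0,0, 0,0,0,0,0,0, 0,0,0,0,0,0, 0,0,0,0,0,0,0,0,0,0,0,0]' 1 30
python3 - <<'E'
from h import *
s=arm.get_state();R=Ro.from_euler('xyz',s['eef_rot'],degrees=True).as_matrix()
print(s['eef_pos']+R@[0,0,-.0187],s['contact_force'])
E
```

```text
time: 3.52
eef_pos: [0.4182, -0.2653, 0.0839]
eef_rot: [-180.0, -0.0, 101.3]
contact_force: [-0.2, -0.0, 0.9]
grip_width: 0.5
gripper_force: 0.0
time: 4.28
eef_pos: [0.4174, -0.2668, 0.0853]
eef_rot: [-179.9, 0.1, 101.2]
contact_force: [-4.8, -0.7, 5.9]
grip_width: 0.098
gripper_force: 29.3
[ 0.41744013 -0.26674768  0.10400391] [-4.80504368 -0.67755106  5.89592569]
```

```bash
cat > arc.py <<'E'
from h import *
H=np.array([.6431,-.2225,.0955]); e=np.array([np.cos(.1945),np.sin(.1945),0]); Z=np.array([0,0,1.]); O=np.array([0,0,-.0127])
def now():
    s=arm.get_state(); R=Ro.from_euler('xyz',s['eef_rot'],degrees=True)
    return s['eef_pos'],R,s['eef_pos']+R.apply(O)
def theta():
    d=now()[2]-H; return np.arctan2(d[2],-d@e), np.hypot(d[2],d@e)
def arc(th1,n,ax):
    p,R,b=now(); th0=theta()[0]; out=[]
    for t in th0+(th1-th0)*np.arange(1,n+1)/n:
        R2=R*Ro.from_rotvec([ax*np.pi,0,0]); b2=H+.23*(-np.cos(t)*e+np.sin(t)*Z); p2=b2-R2.apply(O)
        out+=[*np.round(R.inv().apply(p2-p)/.25,3),ax,0,0]; p,R=p2,R2
    print('theta,r',theta()); print(', '.join(' '.join(f'{v:g},' for v in out[i:i+6])[:-1] for i in range(0,len(out),6)))
E
python3 -c "
from arc import *
arc(.7,10,-.007)"
```

```text
theta,r (np.float64(0.010887778957331848), np.float64(0.2299815645763264))
-0.001, 0.004, -0.063, -0.007, 0, 0, -0, 0.01, -0.063, -0.007, 0, 0, -0, 0.015, -0.062, -0.007, 0, 0, -0, 0.021, -0.06, -0.007, 0, 0, -0, 0.026, -0.058, -0.007, 0, 0, -0, 0.031, -0.056, -0.007, 0, 0, -0, 0.036, -0.053, -0.007, 0, 0, -0, 0.041, -0.049, -0.007, 0, 0, -0, 0.045, -0.045, -0.007, 0, 0, -0, 0.049, -0.041, -0.007, 0, 0
```

```bash
python3 -m jog '[0,0.004,-0.063,-0.007,0,0, 0,0.01,-0.063,-0.007,0,0, 0,0.015,-0.062,-0.007,0,0, 0,0.021,-0.06,-0.007,0,0, 0,0.026,-0.058,-0.007,0,0, 0,0.031,-0.056,-0.007,0,0, 0,0.036,-0.053,-0.007,0,0, 0,0.041,-0.049,-0.007,0,0, 0,0.045,-0.045,-0.007,0,0, 0,0.049,-0.041,-0.007,0,0, 0,0,0,0,0,0]'; python3 -c "
from arc import *
arc(1.4,10,-.01)"
```

```text
time: 5.65
eef_pos: [0.4711, -0.2563, 0.2325]
eef_rot: [167.6, 0.2, 101.1]
contact_force: [-13.2, -3.8, 8.1]
grip_width: 0.097
gripper_force: 30.3
theta,r (np.float64(0.6983336900757613), np.float64(0.23241057851992403))
-0.001, 0.06, -0.03, -0.01, 0, 0, -0, 0.058, -0.032, -0.01, 0, 0, -0, 0.061, -0.026, -0.01, 0, 0, -0, 0.063, -0.02, -0.01, 0, 0, -0, 0.065, -0.014, -0.01, 0, 0, -0, 0.066, -0.007, -0.01, 0, 0, -0, 0.066, -0.001, -0.01, 0, 0, 0, 0.066, 0.006, -0.01, 0, 0, 0, 0.065, 0.012, -0.01, 0, 0, 0, 0.063, 0.019, -0.01, 0, 0
```

```bash
python3 -m jog '[0,0.056,-0.033,-0.01,0,0, 0,0.058,-0.032,-0.01,0,0, 0,0.061,-0.026,-0.01,0,0, 0,0.063,-0.02,-0.01,0,0, 0,0.065,-0.014,-0.01,0,0, 0,0.066,-0.007,-0.01,0,0, 0,0.066,-0.001,-0.01,0,0, 0,0.066,0.006,-0.01,0,0, 0,0.065,0.012,-0.01,0,0, 0,0.063,0.019,-0.01,0,0, 0,0,0,0,0,0]'; python3 -c "
from arc import *
arc(1.95,9,-.01)"
```

```text
time: 7.02
eef_pos: [0.6143, -0.2281, 0.3101]
eef_rot: [149.2, 0.1, 101.2]
contact_force: [-0.5, -6.5, 4.1]
grip_width: 0.096
gripper_force: 32.9
theta,r (np.float64(1.4130533875390916), np.float64(0.22831176809319959))
-0, 0.054, 0.016, -0.01, 0, 0, -0, 0.05, 0.026, -0.01, 0, 0, -0, 0.047, 0.031, -0.01, 0, 0, -0, 0.044, 0.035, -0.01, 0, 0, -0, 0.041, 0.038, -0.01, 0, 0, -0, 0.037, 0.042, -0.01, 0, 0, -0, 0.033, 0.045, -0.01, 0, 0, -0, 0.029, 0.047, -0.01, 0, 0, -0, 0.025, 0.05, -0.01, 0, 0
```

```bash
python3 -m jog '[0,0.054,0.018,-0.01,0,0, 0,0.05,0.026,-0.01,0,0, 0,0.047,0.031,-0.01,0,0, 0,0.044,0.035,-0.01,0,0, 0,0.041,0.038,-0.01,0,0, 0,0.037,0.042,-0.01,0,0, 0,0,0,0,0,0]'; python3 -c "
from arc import *
arc(1.95,3,-.01);print(arm.get_state()['joints'].round())"
```

```text
time: 7.9
eef_pos: [0.6961, -0.2119, 0.3092]
eef_rot: [138.5, 0.1, 101.2]
contact_force: [1.0, -5.7, 2.4]
grip_width: 0.104
gripper_force: 34.0
theta,r (np.float64(1.7723813556798473), np.float64(0.22780798006402422))
-0.001, 0.04, 0.039, -0.01, 0, 0, -0, 0.029, 0.047, -0.01, 0, 0, -0, 0.025, 0.049, -0.01, 0, 0
[-27.  14.  -2.  39.  24.  60.]
```

```bash
python3 -m jog '[0,0.034,0.043,-0.01,0,0, 0,0.029,0.047,-0.01,0,0, 0,0.025,0.049,-0.01,0,0, 0,0,0,0,0,0]'; python3 -c "
from arc import *
arc(1.98,1,0)"; python3 -m jog '[0,0,0,0,0,0, 0,0,0,0,0,0, 0,0,0,0,0,0, 0,0,0,0,0,0]' -0.3; python3 -m jog '[0,0,-0.05,0,0,0, 0,0,-0.1,0,0,0, 0,0,-0.15,0,0,0, 0,0,-0.2,0,0,0, 0,0,0,0,0,0]'
python3 - <<'E'
from h import *
cv2.imwrite('pics/top2.png',arm.capture('top'))
E
```

```text
time: 8.4
eef_pos: [0.7352, -0.204, 0.2989]
eef_rot: [133.1, 0.1, 101.2]
contact_force: [1.2, -5.6, 1.5]
grip_width: 0.101
gripper_force: 34.5
theta,r (np.float64(1.9508636824903245), np.float64(0.22834367407017972))
-0.001, 0.016, 0.023, 0, 0, 0
time: 8.9
eef_pos: [0.7338, -0.2028, 0.2992]
eef_rot: [133.2, -0.0, 101.3]
contact_force: [0.4, 0.8, -0.4]
grip_width: 0.652
gripper_force: 0.0
time: 9.52
eef_pos: [0.6438, -0.2226, 0.3916]
eef_rot: [132.8, 0.4, 101.1]
contact_force: [0.4, -0.1, 1.2]
grip_width: 0.647
gripper_force: 0.0
```

View pics/top2.png

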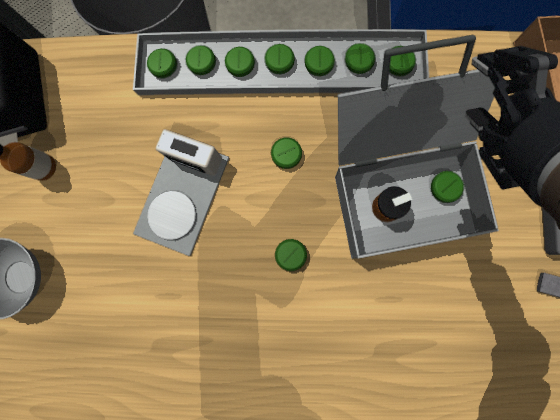

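The lid is open on its stop, with the handle at (430,45). The jar's lid is at about (396,203), its white strip runs right to (411,199), and the soap is at (447,186). I'll take a closer crop.

Run:
```python
from h import *
im=cv2.imread('pics/top2.png')[170:240,355:435]
cv2.imwrite('pics/c2.png',cv2.resize(im,None,fx=9,fy=8.5,interpolation=cv2.INTER_NEAREST) if 0 else cv2.resize(im,None,fx=8,fy=8,interpolation=cv2.INTER_CUBIC))
```

```text
(no output)
```

View pics/c2.png

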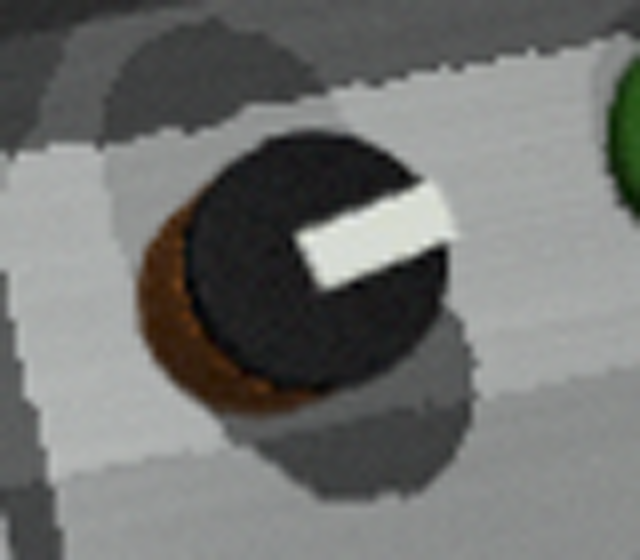

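The lid circle is centred at crop (317,259). The strip's inner corners are at (296,233) and (322,291), its outer corners at (430,180) and (458,238).

Run:
```python
from h import *
np.set_printoptions(precision=4,suppress=True)
f=lambda P:np.array(P)/8+[354.6,169.6]
c=w('top',f([(317,259)]),.085)[0]
s=w('top',f([(296,233),(322,291),(425,182),(448,242),(187,259),(447,259)]),.085)
a=lambda v:np.degrees(np.arctan2(v[1],v[0]))
print('jar',c,a(s[2]-s[0]),a(s[3]-s[1]),90+a(s[1]-s[0]),np.linalg.norm(s[5]-s[4]))
q=np.array([.5599,-.2381]);t=np.radians(11.15)
R=np.array([[np.cos(t),np.sin(t)],[-np.sin(t),np.cos(t)]]);print('in case',R@(c[:2]-q))
print('soap case',R@(w('top',[(447,186)],.031)[0][:2]-q), 'near',w('top',[(291,255)],.026),'far',w('top',[(286,153)],.026))
print(arm.get_state()['joints'].round(1))
```

```text
jar [ 0.5546 -0.1974  0.085 ] -68.13561427405887 -68.50888948641686 -67.12079557197092 0.05933044377642548
in case [0.0027 0.041 ]
soap case [ 0.0193 -0.082 ] near [[ 0.4575 -0.0083  0.026 ]] far [[0.6615 0.0037 0.026 ]]
[-31.8   5.9  -3.5  42.3  29.8  57.5]
```

```bash
python3 -c "
from h import *
print(tool([.5546,-.1974,.26]))"
```

```text
[ 0.16764716 -0.60237588  0.10757862]
```

```bash
python3 -m jog '[0.042,-0.15,0.027,0,0,0, 0.042,-0.15,0.027,0,0,0, 0.042,-0.15,0.027,0,0,0, 0.042,-0.15,0.027,0,0,0, 0,0,0,0.0524,0,0, 0,0,0,0.0524,0,0, 0,0,0,0.0524,0,0, 0,0,0,0.0524,0,0, 0,0,0,0.0524,0,0, 0,0,0,0,0,0]' -1 60; python3 -c "
from h import *
print(tool([.5546,-.1974,.12]),tool([.5546,-.1974,.036]))
cv2.imwrite('pics/side3.png',arm.capture('side'))"
```

```text
time: 10.82
eef_pos: [0.557, -0.1946, 0.2527]
eef_rot: [-179.4, -0.2, 101.4]
contact_force: [0.2, -0.3, -0.5]
grip_width: 1.001
gripper_force: 0.0
[-0.01108762 -0.00574595  0.5309604 ] [-0.01228775 -0.0020073   0.86693746]
```

View pics/side3.png

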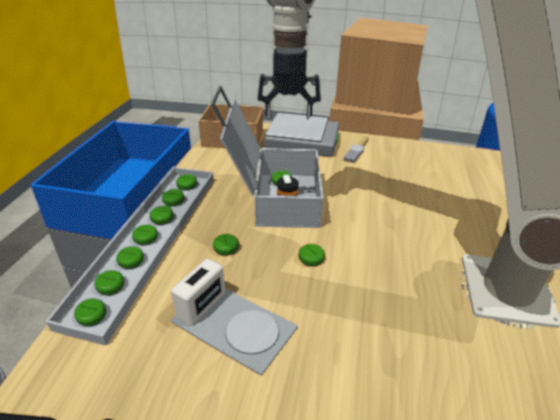

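Lid open at (240,145) and the jar visible inside at (288,185); fingers are open above it. Descending.

```bash
python3 -m jog '[-0.012,-0.004,0.15,-0.002,0,0, 0,0,0.2,0,0,0, 0,0,0.18,0,0,0, 0,0,0,0,0,0, 0,0,0,0,0,0]'; python3 -c "
from h import *
print(tool([.5546,-.1974,.036]),px('side',[.5546,-.1974,.085]),px('top',[.5546,-.1974,.085]))"
```

```text
time: 11.5
eef_pos: [0.5547, -0.1998, 0.127]
eef_rot: [179.8, 0.1, 101.2]
contact_force: [0.2, -0.0, -0.3]
grip_width: 1.002
gripper_force: 0.0
[9.99833812e-03 3.42713697e-04 3.64110315e-01] [[287.44638232 181.64353196]] [[394.24235952 201.98607931]]
```

```bash
python3 -m jog '[0.005,0,0.1,0.0005,0,0, 0,0,0.1,0,0,0, 0,0,0.1,0,0,0, 0,0,0.06,0,0,0, 0,0,0,0,0,0]'; python3 -m jog '[0,0,0,0,0,0, 0,0,0,0,0,0, 0,0,0,0,0,0, 0,0,0,0,0,0, 0,0,0,0,0,0]' 1 60;  python3 -c "
from h import *
for i in range(3):
  arm.capture('top');s=arm.get_state();print(s['eef_pos'].round(4),s['eef_rot'].round(2),s['contact_force'].round(1),s['wrist_torque'].round(2))"
```

```text
time: 12.12
eef_pos: [0.5542, -0.1981, 0.0352]
eef_rot: [-179.9, 0.0, 101.2]
contact_force: [-1.0, -0.4, 1.0]
grip_width: 1.003
gripper_force: 0.0
time: 12.75
eef_pos: [0.5551, -0.1985, 0.0365]
eef_rot: [179.9, 0.1, 101.2]
contact_force: [-0.7, -0.2, 6.8]
grip_width: 0.686
gripper_force: 65.1
[ 0.5552 -0.1985  0.0365] [1.7994e+02 1.1000e-01 1.0122e+02] [-0.7 -0.   5.8] [-0.08  0.33  0.01]
[ 0.5551 -0.1985  0.0365] [1.7994e+02 1.1000e-01 1.0122e+02] [-0.1  0.2  6.4] [0.03 0.37 0.02]
[ 0.5551 -0.1985  0.0364] [1.7994e+02 1.1000e-01 1.0122e+02] [ 0.1 -0.5  7.1] [-0.11  0.32 -0.  ]
```

```bash
python3 -m jog '[0,0,-0.03,0,0,0, 0,0,-0.08,0,0,0, 0,0,-0.12,0,0,0, 0,0,-0.12,0,0,0, 0,0,-0.12,0,0,0, 0,0,-0.12,0,0,0, 0,0,-0.07,0,0,0, 0,0,-0.02,0,0,0, 0,0,0,0,0,0]';  python3 -c "
from h import *
im=arm.capture('top');c=cv2.resize(im[130:270,320:520],None,fx=4,fy=4,interpolation=cv2.INTER_CUBIC);cv2.imwrite('pics/c4.png',c)
c=arm.capture('side')[90:230,200:400];cv2.imwrite('pics/c5.png',cv2.resize(c,None,fx=4,fy=4,interpolation=cv2.INTER_CUBIC))"
```

```text
time: 14.02
eef_pos: [0.5538, -0.1978, 0.204]
eef_rot: [-179.9, -0.0, 101.2]
contact_force: [-1.4, -0.4, -2.9]
grip_width: 0.69
gripper_force: 65.3
```

View pics/c5.png

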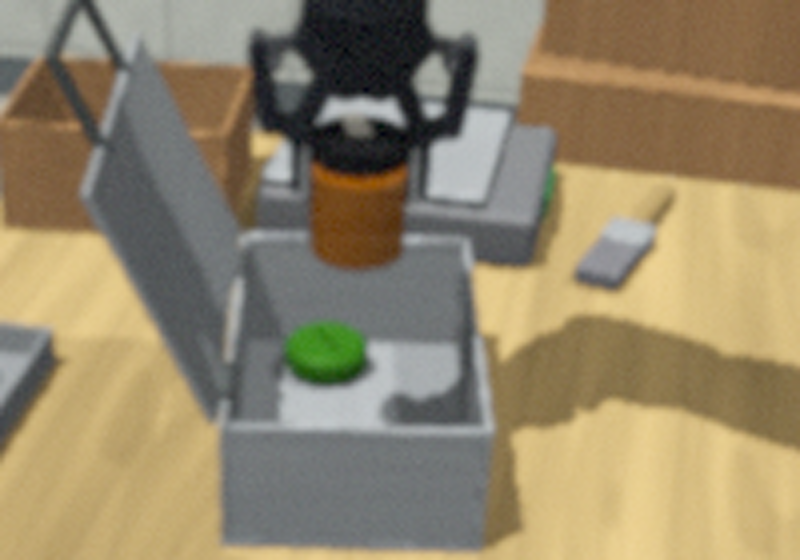

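The jar is held upright above the case at crop (360,200), and the soap is untouched at (325,350). Next I'll turn and move to the plate.

```bash
python3 -m jog '[0,0,0,0,0,-0.03, 0,0,0,0,0,-0.045, 0,0,0,0,0,-0.045, 0,0,0,0,0,-0.045, 0,0,0,0,0,-0.045, 0,0,0,0,0,-0.04, 0,0,0,0,0,-0.018, 0,0,0,0,0,0]';  python3 -c "
from h import *
print(tool([.535,.2345,.13]))"
```

```text
time: 15.12
eef_pos: [0.5536, -0.1977, 0.2034]
eef_rot: [-179.9, -0.2, 149.4]
contact_force: [-0.1, -0.2, -4.0]
grip_width: 0.688
gripper_force: 65.1
[0.94262615 1.45098717 0.29449337]
```

```bash
python3 -m jog '[0.045,0.069,0,0,0,0, 0.07,0.11,0,0,0,0, 0.089,0.137,0,0,0,0, 0.089,0.137,0,0,0,0, 0.089,0.137,0,0,0,0, 0.089,0.137,0,0,0,0, 0.089,0.137,0,0,0,0, 0.089,0.137,0,0,0,0, 0.089,0.137,0,0,0,0, 0.089,0.137,0.05,0,0,0, 0.07,0.11,0.08,0,0,0, 0.045,0.069,0.08,0,0,0]'; python3 -m jog '[0,0,0.06,0,0,0, 0,0,0.04,0,0,0, 0,0,0,0,0,0, 0,0,0,0,0,0]'; python3 -c "
from h import *
print(tool([.535,.2345,.052]))
im=arm.capture('top');c=cv2.resize(im[100:270,110:270],None,fx=3.5,fy=3.5,interpolation=cv2.INTER_CUBIC);d=arm.capture('side')[240:380,150:320];d=cv2.resize(d,(240,198));cv2.imwrite('pics/raw6.png',im)
o=np.zeros((595,800,3),np.uint8);o[:595,:560]=c;o[:198,560:]=d;cv2.imwrite('pics/c6.png',o)"
```

```text
time: 16.62
eef_pos: [0.5348, 0.2375, 0.1513]
eef_rot: [-180.0, -0.1, 149.6]
contact_force: [-0.5, -0.3, -4.2]
grip_width: 0.689
gripper_force: 65.3
time: 17.12
eef_pos: [0.5366, 0.2343, 0.1278]
eef_rot: [-180.0, -0.0, 149.4]
contact_force: [0.1, -0.4, -2.5]
grip_width: 0.692
gripper_force: 65.5
[ 0.00572558 -0.00241449  0.30316442]
```

View pics/c6.png

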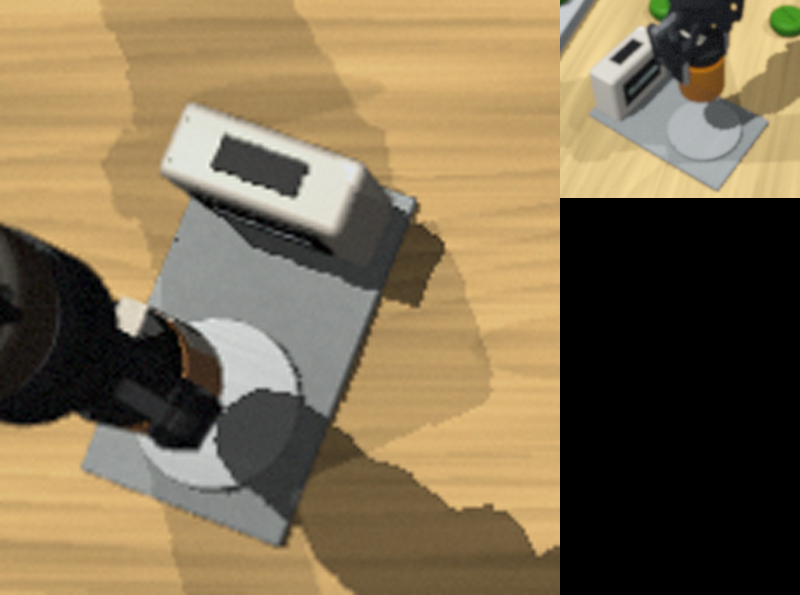

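The jar hangs over the plate with its strip, at (130,315), pointing to the block. I'll lower it gently.

```bash
python3 -m jog '[0.004,-0.001,0.06,0,0,0, 0,0,0.08,0,0,0, 0,0,0.08,0,0,0, 0,0,0.05,0,0,0, 0,0,0.016,0,0,0, 0,0,0,0,0,0]'; python3 -m jog '[0,0,0.005,0,0,0, 0,0,0.005,0,0,0, 0,0,0.005,0,0,0, 0,0,0,0,0,0, 0,0,0,0,0,0]'
```

```text
time: 17.98
eef_pos: [0.535, 0.2351, 0.0555]
eef_rot: [-179.9, -0.1, 149.5]
contact_force: [-0.1, 0.1, -3.1]
grip_width: 0.69
gripper_force: 65.5
time: 18.6
eef_pos: [0.5349, 0.2351, 0.0518]
eef_rot: [-179.9, -0.1, 149.5]
contact_force: [-0.1, 0.2, -3.2]
grip_width: 0.689
gripper_force: 65.5
```

```bash
python3 -m jog '[0,0,0.004,0,0,0, 0,0,0.004,0,0,0, 0,0,0.004,0,0,0, 0,0,0,0,0,0, 0,0,0,0,0,0]';python3 -m jog '[0,0,0.003,0,0,0, 0,0,0.003,0,0,0, 0,0,0,0,0,0, 0,0,0,0,0,0]'
```

```text
time: 19.23
eef_pos: [0.5348, 0.2351, 0.0487]
eef_rot: [-179.9, -0.1, 149.5]
contact_force: [-0.3, -0.2, -3.8]
grip_width: 0.692
gripper_force: 65.5
time: 19.73
eef_pos: [0.5349, 0.2351, 0.0475]
eef_rot: [-180.0, -0.1, 149.5]
contact_force: [-2.4, 0.1, -0.5]
grip_width: 0.691
gripper_force: 65.6
```

```bash
python3 -m jog '[0,0,0.003,0,0,0, 0,0,0,0,0,0, 0,0,0,0,0,0]';python3 -m jog '[0,0,0,0,0,0, 0,0,0,0,0,0, 0,0,0,0,0,0, 0,0,0,0,0,0, 0,0,0,0,0,0]' -1; python3 -m jog '[0,0,-0.05,0,0,0, 0,0,-0.1,0,0,0, 0,0,-0.2,0,0,0, 0,0,-0.2,0,0,0, 0,0,-0.2,0,0,0, 0,0,0,0,0,0]'; python3 -c "
from h import *
print(tool([.33,.15,.25]))"
```

```text
time: 20.1
eef_pos: [0.5348, 0.2351, 0.0475]
eef_rot: [-180.0, -0.0, 149.5]
contact_force: [-3.2, -0.7, 5.4]
grip_width: 0.688
gripper_force: 65.8
time: 20.72
eef_pos: [0.5349, 0.2351, 0.0464]
eef_rot: [-179.9, -0.1, 149.5]
contact_force: [-0.0, -0.3, 0.8]
grip_width: 1.001
gripper_force: 0.0
time: 21.48
eef_pos: [0.5378, 0.2363, 0.2406]
eef_rot: [179.5, 0.3, 149.5]
contact_force: [0.1, 0.1, -0.3]
grip_width: 0.997
gripper_force: 0.0
[ 0.54013588 -0.71939459 -0.04701932]
```

Retreat sideways so the camera can check the label.

```bash
python3 -m jog '[0.13,-0.18,0,0,0,0, 0.13,-0.18,0,0,0,0, 0.13,-0.18,0,0,0,0, 0.13,-0.18,0,0,0,0, 0,0,0,0,0,0, 0,0,0,0,0,0]'; python3 -c "
from h import *
im=arm.capture('top');cv2.imwrite('pics/raw7.png',im)
c=cv2.resize(im[110:260,120:250],None,fx=4,fy=4,interpolation=cv2.INTER_CUBIC);d=cv2.resize(arm.capture('side')[230:370,150:310],None,fx=1.7,fy=1.7);e=cv2.resize(im[:,250:],(272,368))
o=np.zeros((600,800,3),np.uint8);o[:600,:520]=c;o[:238,520:792]=d;o[238:598,520:792]=e[:360];cv2.imwrite('pics/c7.png',o)"
```

```text
time: 22.22
eef_pos: [0.3321, 0.1464, 0.2347]
eef_rot: [180.0, -0.0, 149.5]
contact_force: [0.0, 0.7, 0.1]
grip_width: 0.996
gripper_force: 0.0
```

View pics/c7.png

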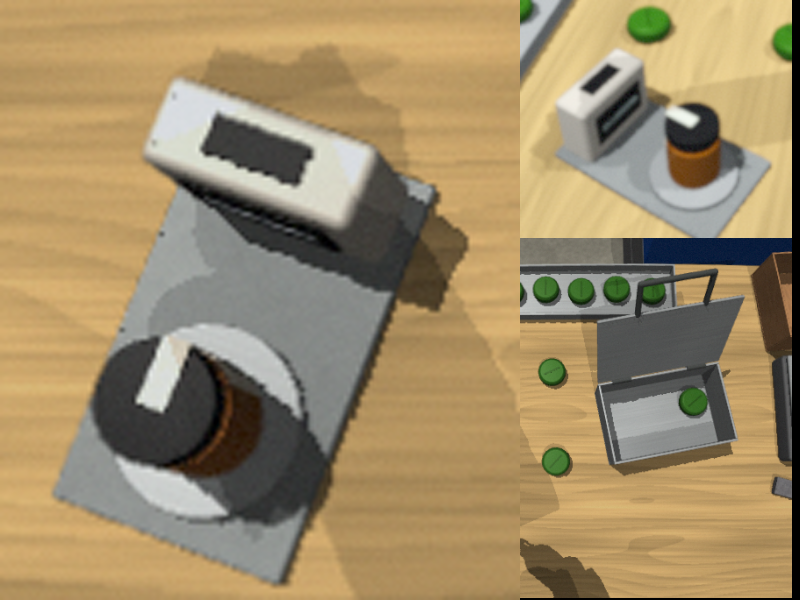

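The jar stands on the plate, and the strip's inner corners are at (136,402) and (165,411), its rim corners at (161,338) and (190,347). The base's right edge runs from (284,583) to (438,188). The lid is open and the soap bars are in place.

Run:
```python
from h import *
f=lambda P:np.array(P)/4+[119.6,109.6]
a=lambda v:np.degrees(np.arctan2(v[1],v[0])).round(1)
s=w('top',f([(136,402),(165,411),(161,338),(190,347),(157,401)]),.096)
print('strip',a(s[2]-s[0]),a(s[3]-s[1]),90+a(s[1]-s[0]),'jar',s[4])
b=w('top',f([(438,188),(284,583),(56,495)]),.01);print('base',a(b[0]-b[1]),a(b[2]-b[1])-90,'front mid',(b[1]+b[2])/2)
t=w('top',f([(178,77),(372,148),(145,158),(340,230)]),.09);print('block',90+a(t[1]-t[0]),90+a(t[3]-t[2]))
# automatic strip axis (minAreaRect)
im=cv2.resize(cv2.imread('pics/raw7.png'),None,fx=4,fy=4,interpolation=cv2.INTER_CUBIC)
g=cv2.cvtColor(im,cv2.COLOR_BGR2GRAY);m=np.zeros_like(g)
m[440+336:440+420,480+130:480+200]=255
cir=np.zeros_like(g);cv2.circle(cir,(480+157,440+401),60,255,-1)
m=((g>140)&(m>0)&(cir>0)).astype(np.uint8)
P=np.argwhere(m)[:,::-1]/4-.4; Wp=w('top',P,.096)[:,:2]*1000
r=cv2.boxPoints(cv2.minAreaRect(Wp.astype(np.float32)));print([(np.linalg.norm(r[i+1]-r[i]).round(1),a(r[i+1]-r[i])) for i in(0,1)])
```

```text
strip -19.0 -19.1 -16.299999999999997 jar [0.53615751 0.23337641 0.096     ]
base -19.6 -19.5 front mid [0.47591365 0.25515928 0.01      ]
block -20.400000000000006 -20.200000000000003
[(np.float32(31.5), np.float32(-20.1)), (np.float32(14.9), np.float32(69.9))]
```

The strip is at about −19 to −20° and the scanner at −19.5 to −20.3°, so they agree. The jar is within 2 mm of the plate's centre.

```bash
python3 -c "
from cell import arm
print(arm.hand_in())"
```

```text
the job is handed in; nothing more can be done
None
```

I handed the job in at about 22 s: the lid is open on its stop, the jar stands on the scanner plate about 2 mm from its centre with its label facing the block to within about 1°, the soap bars look unmoved, and the arm is clear.

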